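Rake a dropped shaft collar out from under the bench shelf

ROBOT

A 7-joint arm with a two-finger parallel gripper is mounted at the origin on the work surface. World frame = base frame: x ahead of the robot, y to its left, z up, the work surface at z = 0. Lengths are in m, angles in degrees, forces in N, time in s.
With the tool pointing down it reaches from about 0.425 to 0.925 m from the base axis. Payload 6.8 kg.
Tool frame: the origin (TCP) lies between the finger pads; the fingertips stand 8 mm ahead of it and the grasp point (between the pads) lies 11 mm behind it; z points along the fingers, y is the line along which they close (so a half turn about z gives the same grasp; the last joint's range is limited). The gripper opens to 88 mm and grips with 3 to 60 N. Pads are 20 mm wide; open, the fingers measure 115 mm over their backs; the gripper's body (75 mm by 178 mm) begins 61 mm behind the grasp point.
Start: joints at [-72.428, 27.33, 1.283, 89.118, -0.659, 63.558, -4.761], TCP at [0.272, 0.618, 0.231] pointing down, gripper open.
Joint ranges: [-169.35, 169.35], [-19.33, 120.38], [-80.79, 83.38], [13.8, 139.57], [-78.32, 258.32], [9.67, 109.79], [-169.56, 169.56]. Speed limits (degrees/s): [136.94, 136.94, 180, 180, 180, 180, 180].

INTERFACE

Orientations are given as [roll, pitch, yaw] about the fixed x, y, z axes, in that order (R = Rz(yaw) Ry(pitch) Rx(roll)).
In Python, from plant import manip gives the robot as it stands.
- The arm moves only by the tool play_rows, never from a script. Its argument "increments" is one flat list of numbers, 4 for each row, row after row: the shift along the tool's x, y, z in mm, then the turn about the tool's z in rad. In form: [dx, dy, dz, twist, dx, dy, dz, twist, ...]. A call has 1 to 20 rows; each row is the pose to reach, as a shift and turn from the pose commanded when the call began, along the tool's axes at that moment; what a row does not reach only later rows make up. A row lasts 1/12 s, in which the tool goes at most 41.7 mm and 7.16 degrees, less where a joint would pass 70% of its speed; a pose out of reach is approached as far as the arm can. A call with a gripper value outside its range is refused whole. "jaw" is the opening, from -1 (shut) to 1 (fully open), so that 0 is half open, set as the call begins (left out, the last holds). The fingers move at their own pace and stop on an object; the grip force is fixed at half the most. Time passes only in rows, so rows that repeat a pose let the fingers close. It gives the time, the measured TCP pose, the force, the opening and the grip force at its end, in the units of the state.
- manip.read_state(): the state, without advancing time (a new reading comes with each control period).
- manip.grab_frame(name): name is "scene" or "top" or "wrist"; returns a dict with "image" (480x640x3 uint8, blue, green, red), "intrinsics" (3x3 intrinsics, pixels), "pose" (4x4, takes a point from camera to world coordinates). Camera axes: x right, y down, z forward; pixel columns grow to the right and rows downward; lengths in m; the calibration is good to about 2 mm. A picture is of the moment at which its call begins. There is no depth.
- manip.close_job(): hands the job in; it is judged then, once.
The state is a dict: "t": time; "qpos": joint angles; "dq": joint speeds; "effort": joint torques, N m; "eef_pos": TCP position; "eef_rot": TCP orientation; "wrist_force": force on the tool from outside, world axes, zero at the start; "ft_torque": the same for the moment, N m; "finger_gap": opening from 0.0 (shut) to 1.0 (fully open); "gripper_force": force on a finger pad.
Only numpy, scipy, OpenCV 4.12 (cv2) and the standard library are available. Lean on these libraries where they do the work, as an engineer would, in place of code of your own. Each camera call takes 0.05 s, during which the arm holds its last target. There are 200 camera calls.

TASK

A steel shaft collar has rolled under the low bench shelf and come to rest against the board hidden at the back. Take the hooked probe, feel your way lightly along that board without shoving anything, and rake the collar out into the green tray along the shelf's front. Then lay the probe flat on the bench, clear of shelf and tray, and let go of it, leaving the other things where they are.

Things in the scene. Friction and masses are not known exactly. Their poses are not given: they have to be found in the camera images.
- probe_grip (a point): Hooked probe, 0.19 kg, flat on the bench. Grip its orange upright handle: 42 mm long (x), 22 mm wide (y, close the fingers along it), top 62 mm above the probe's underside. Point: centre of the handle in x and y, 38 mm above the underside. x runs along the flat blade (14 mm wide, 4 mm thick, at underside level, from 20 mm behind to 161 mm ahead of this point) to the hook; z up.
- hook: Hook across the end of the probe's blade: 4 mm thick (x), 10 mm high, from 7 mm at +y to 31 mm at -y of the blade's axis: a wing 24 mm out to the right when the blade points away. Origin: on the axis, at the hook's far face and underside, 165 mm ahead of and 38 mm below probe_grip; axes as the probe's. More than 12 N on it, or from probe to shelf, is shoving.
- shelf: Low fixed wooden bench shelf. Origin on the bench under the middle of its front edge; x from front to back, y along the front (left seen from the front), z up. Floor board 20 mm high, side panels with inner faces at y = +-120 mm, top board 54 to 66 mm high, all starting at x = 0: an open slot 240 wide, 34 high. On top, from x = 78 mm back, small drawers to 102 mm high. Closed behind.
- slot (a point): Middle of the slot's lower front edge: shelf origin raised 20 mm, same axes. Inside, unseen, a board 24 mm high stands across the floor board, spanning y = -114 to 114 mm. Its front face is, at mid-width, 55 to 118 mm behind this point, askew by up to 5 degrees either way. It is not measured: feel for it. Backed by foam, it gives 1 mm per 5 N and springs back.
- slot_right (a point): Lower front corner of the slot at the right panel's inner face (y = -120 mm, 20 mm up), shelf axes. The lost collar: steel, 22 mm across, 10 mm high, 30 to 45 g, flat on the floor board, touching the hidden board or up to 2 mm before it; not measured. Its rim is at least 15 mm from this right panel and at least 65 mm from the left panel, so the left end is free to enter.
- tray: Green tray fixed along the whole shelf front. Origin on the bench at its middle, 30 mm before the shelf's front edge; axes as the shelf's. 58 mm from front to back, 270 mm long, floor 4 mm high, front and end walls 3 mm thick, 16 mm high; open to the shelf, whose floor board is 20 mm high, so that a collar drawn over the edge drops in.
- tape_roll_mid (a point): Green ring of adhesive tape lying flat, 76 mm across, 25 mm high; point at its middle, 12.5 mm up. Bystander.
- tape_measure_mid (a point): Yellow tape measure case, 62 x 60 x 36 mm high; point at its centre. Bystander.
- cone_mid (a point): Small blue cone stand, 48 mm across, 50 mm high, on the shelf's top at the back left; point at mid-height. Bystander.
Mind the look-alikes: they are no part of the job. Of the things that look like the part that bears probe_grip, take the one that is farthest to the robot's right at the start.

How it is judged:
By the outcome, as a careful person would: the job done as asked, in the order asked, and still so for the second after the job is handed in, with the robot touching nothing.
It also fails if it takes over 72 s, if anything falls off the work surface, if the arm or the gripper's body presses on something with over 40 N, if the wrist force passes 120 N, or if a joint passes its speed limit or range.

## Working session

There is one attempt and no reset: what is moved stays moved. The work goes in short steps, Python scripts to look and compute and a tool call to move; the robot and the scene stay as the last step left them, time stands still between calls to the robot, and variables do not carry over. Pictures are saved under pics/ and viewed, at most 10 in all, crops included, and the job is handed in when it is done.

Besides the shell and the picture viewer there is one more tool, called after "Emit:" as name(argument=value, ...), one argument or row to a line, values as JSON. play_rows: Moves the arm, as the interface text tells. Its arguments: {"type":"object","properties":{"increments":{"type":"array"},"jaw":{"type":"number"}},"required":["increments"]}

```bash
ls; mkdir -p pics
python3 - <<'E'
from plant import manip
import cv2,numpy as np
s=manip.read_state();print(s)
for n in("scene","top"):
    f=manip.grab_frame(n);cv2.imwrite(f"pics/{n}0.png",f["image"]);print(n,f["intrinsics"].tolist(),np.round(f["pose"],4).tolist())
E
```

```text
pics
{'t': 0.0, 'qpos': array([-72.42822757,  27.37257504,   1.2801753 ,  89.17716953,
        -0.65671704,  63.55912255,  -4.76341229]), 'dq': array([-0.12958777,  0.04867934, -0.01533898, -0.04321117,  0.02257072,
       -0.01385162, -0.02224544]), 'effort': array([-7.83593732e-04, -5.82854748e+01,  1.53444126e+00, -2.72625893e+01,
       -5.42849593e-02,  1.67882047e-02,  1.71298025e-04]), 'eef_pos': array([0.27180965, 0.61721425, 0.22972791]), 'eef_rot': array([-1.79898920e+02,  9.48114380e-03,  1.56234471e+02]), 'wrist_force': array([-0.10253999,  0.14006255, -0.17059937]), 'ft_torque': array([ 0.0003025 , -0.02023865,  0.02461482]), 'gripper_force': 0.0, 'finger_gap': 0.9994121421844759}
scene [[454.4589117207177, 0.0, 314.79419741359675], [0.0, 454.4589117207177, 235.17890403470014], [0.0, 0.0, 1.0]] [[-0.827, 0.3764, -0.4177, 0.9494], [0.5622, 0.5458, -0.6213, 0.6496], [-0.0059, -0.7486, -0.6629, 0.7413], [0.0, 0.0, 0.0, 1.0]]
top [[592.7297122236465, 0.0, 316.89695751824803], [0.0, 592.7297122236465, 238.9146176331458], [0.0, 0.0, 1.0]] [[0.029, -0.9898, 0.1393, 0.3697], [-0.9995, -0.0274, 0.0134, 0.0416], [-0.0094, -0.1396, -0.9902, 1.3072], [0.0, 0.0, 0.0, 1.0]]
```

View pics/scene0.png

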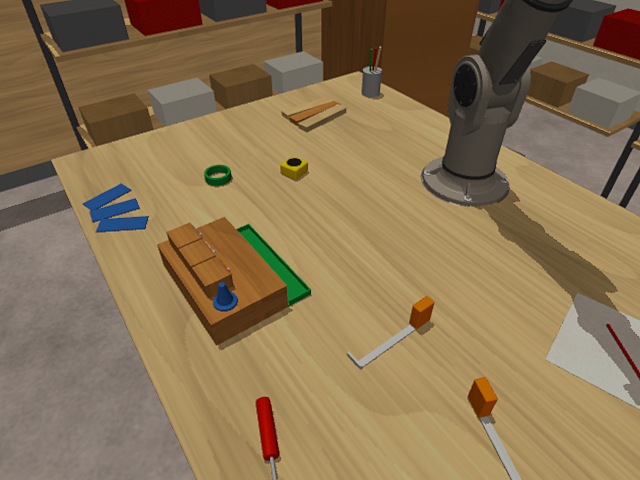

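View pics/top0.png

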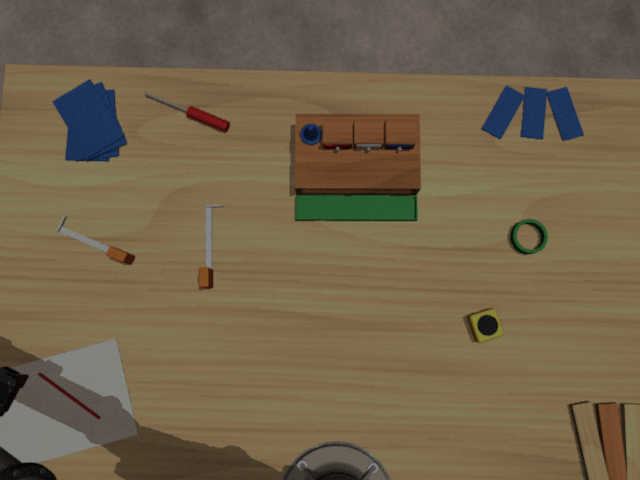

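Candidates for the probe are the handles at top-view (206,277) and (120,256). The image's right is the robot's right (−y), so (206,277) is the one. Its wing also points right. I'll confirm in a crop and measure.

```bash
cat > h.py <<'E'
import numpy as np,cv2
def px2w(f,uv,z):
    uv=np.atleast_2d(np.asarray(uv,float));K=f["intrinsics"];P=np.asarray(f["pose"])
    d=np.c_[(uv[:,0]-K[0,2])/K[0,0],(uv[:,1]-K[1,2])/K[1,1],np.ones(len(uv))]@P[:3,:3].T
    o=P[:3,3];return o+d*((z-o[2])/d[:,2])[:,None]
def blobs(m,amin=30):
    return sorted([c for c in cv2.findContours(m.astype(np.uint8),cv2.RETR_EXTERNAL,cv2.CHAIN_APPROX_NONE)[0] if cv2.contourArea(c)>amin],key=cv2.contourArea,reverse=True)
E
python3 - <<'E'
from plant import manip
from h import *
f=manip.grab_frame("top");im=f["image"];hsv=cv2.cvtColor(im,cv2.COLOR_BGR2HSV);H,S,V=cv2.split(hsv)
cv2.imwrite("pics/crop.png",cv2.resize(im[190:300,40:440],None,fx=2,fy=2,interpolation=cv2.INTER_CUBIC))
for p in [(206,270),(206,280),(208,240),(350,205),(350,170),(350,191),(250,240)]: print(p,hsv[p[1],p[0]])
roi=np.zeros_like(H);roi[180:300,40:290]=1
for c in blobs((H>5)&(H<14)&(S>200)&(roi>0)): print("or",cv2.minAreaRect(c),cv2.boundingRect(c))
for c in blobs((S<50)&(V>100)&(roi>0)): print("blade",cv2.minAreaRect(c),cv2.boundingRect(c))
for c in blobs((H>50)&(H<80)&(S>120),100):
    r=cv2.minAreaRect(c);print("green",r);b=cv2.boxPoints(r);print(np.round(px2w(f,b,.016),4).tolist())
E
```

```text
(206, 270) [ 14 183 128]
(206, 280) [ 15 190 126]
(208, 240) [ 90   2 129]
(350, 205) [ 65 142  90]
(350, 170) [ 12 169  95]
(350, 191) [ 12 169  62]
(250, 240) [ 22  93 129]
or ((127.86764526367188, 258.2205810546875), (8.574929237365723, 9.775419235229492), 30.963756561279297) (122, 253, 12, 11)
or ((209.0, 278.0), (6.0, 18.0), 0.0) (206, 269, 7, 19)
blade ((213.0, 236.0), (62.0, 16.0), 90.0) (205, 205, 17, 63)
blade ((83.57876586914062, 238.81785583496094), (51.3255729675293, 6.697875022888184), 23.38521957397461) (59, 226, 50, 26)
green ((356.0, 207.5), (25.0, 120.0), 90.0)
[[0.6487, 0.1084, 0.016], [0.6558, -0.158, 0.016], [0.5995, -0.1583, 0.016], [0.5923, 0.1065, 0.016]]
green ((528.5, 236.5), (33.0, 35.0), 90.0)
[[0.6053, -0.3672, 0.016], [0.6074, -0.444, 0.016], [0.5341, -0.4422, 0.016], [0.532, -0.366, 0.016]]
```

View pics/crop.png

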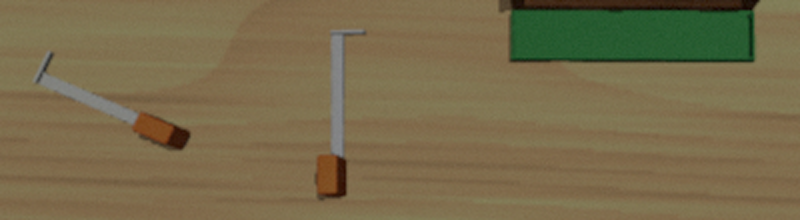

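The crop shows the rightmost probe's handle at crop (330,175) and its wing pointing right. That matches the description and is the one to take. The other handle is at crop (162,130). Next I'll measure the poses.

Run:
```python
from plant import manip
from h import *
f=manip.grab_frame("top");im=f["image"];H,S,V=cv2.split(cv2.cvtColor(im,cv2.COLOR_BGR2HSV))
# blade centreline
rows=np.arange(212,262);m=(S<60)&(V>90)
pts=[];
for r in rows:
    c=np.where(m[r,195:222])[0]+195
    if len(c): pts.append((c.mean(),r))
w=px2w(f,pts,.004);p=np.polyfit(w[:,0],w[:,1],1);print("blade yaw",np.degrees(np.arctan(p[0])),"y at x=.5",np.polyval(p,.5))
c=[q for q in blobs(m) if cv2.pointPolygonTest(q,(208,240),False)>=0][0]
c=c[:,0,:];top=c[c[:,0]>212];print("hook wing px",top.min(0),top.max(0),np.round(px2w(f,[[208,205],[222.0,207]],.008),4).tolist())
b=cv2.boundingRect(c.reshape(-1,1,2));print(b)
roi=np.zeros_like(H);roi[255:300,190:225]=1
for q in blobs((H>5)&(H<17)&(S>150)&(roi>0)): print("or",cv2.boundingRect(q))
for r in (272,280): print(V[r,196:216],S[r,196:216],H[r,196:216])
# handle top face: bright part
# shelf/tray lines
g=(H>50)&(H<80)&(S>100)
cols=np.arange(302,412);bot=[(k,np.where(g[185:230,k])[0].max()+185+.5) for k in cols]
w=px2w(f,bot,.016);p=np.polyfit(w[:,1],w[:,0],1);print("tray front outer: x at y=0",p[1],"slope dx/dy",p[0],"yaw",-np.degrees(np.arctan(p[0])))
rr=np.arange(200,216);l=[(np.where(g[r,280:430])[0].min()+279.5,r) for r in rr];R=[(np.where(g[r,280:430])[0].max()+280.5,r) for r in rr]
print("tray ends y",px2w(f,l,.016)[:,:2].mean(0),px2w(f,R,.016)[:,:2].mean(0))
e=[]
for k in cols:
    col=V[180:196,k].astype(float);d=np.diff(col);i=d.argmin();e.append((k,180+i+1-.5))
w=px2w(f,e,.066);p=np.polyfit(w[:,1],w[:,0],1);print("top board front x at y=0",p[1],"yaw",-np.degrees(np.arctan(p[0])))
```

```text
blade yaw 3.1339665027466586 y at x=.5 0.29888395823711705
hook wing px [213 205] [222 206] [[0.6223, 0.3048, 0.008], [0.6186, 0.2732, 0.008]]
(205, 205, 18, 64)
or (198, 268, 15, 21)
[126 128 117 118 128 127 127 128 126 126 128 128  98  58  53  53  52 103
 124 125] [105 106 137 197 183 191 187 181 192 186 187 185 185 215 231 226 216 124
 109 106] [17 18 13 13 13 13 14 13 14 14 14 13 11 10 10  8 10 16 17 17]
[128 102 100 120 126 129 127 126 124 126 129 128  90  56  56  53  52 106
 128 129] [104 105 158 189 192 186 189 188 191 186 180 187 215 228 209 221 235 111
 108 105] [18 18 13 13 14 14 14 15 14 14 14 13 11 11 10 12  8 17 18 18]
tray front outer: x at y=0 0.5959034551115368 slope dx/dy -0.015147974476936468 yaw 0.8678486305855473
tray ends y [0.62037357 0.10857595] [ 0.62764962 -0.15921684]
top board front x at y=0 0.656406081812566 yaw 0.9960311484604308
```

Emit:
play_rows(
  increments=[-30,-22,5,-0.05,-60,-44,15,-0.1,-90,-66,25,-0.15,-120,-88,35,-0.2,-150,-110,45,-0.25,-180,-132,55,-0.3,-210,-154,65,-0.35,-240,-176,72,-0.4,-270,-198,78,-0.44,-290,-213,80,-0.47,-298,-220,80,-0.47,-298,-220,80,-0.47,-298,-220,80,-0.47],
  jaw=1,
)

```text
t: 1.28
eef_pos: [0.4558, 0.2974, 0.1509]
eef_rot: [179.9, 0.0, -176.9]
wrist_force: [-0.4, 1.1, -0.8]
finger_gap: 1.004
gripper_force: 0.0
```

Run:
```python
from plant import manip
from h import *
s=manip.read_state();print(s["t"],s["eef_pos"],s["eef_rot"])
f=manip.grab_frame("wrist");cv2.imwrite("pics/w1.png",f["image"]);print(np.round(f["pose"],4).tolist(),f["intrinsics"][0])
```

```text
1.2833 [0.45578458 0.29737066 0.15093087] [ 1.79938594e+02  3.43968050e-03 -1.76886837e+02]
[[-0.0545, 0.9526, 0.2994, 0.3714], [0.9985, 0.0512, 0.0188, 0.2923], [0.0026, 0.3, -0.9539, 0.3053], [0.0, 0.0, 0.0, 1.0]] [350.76447788   0.         322.12218462]
```

View pics/w1.png

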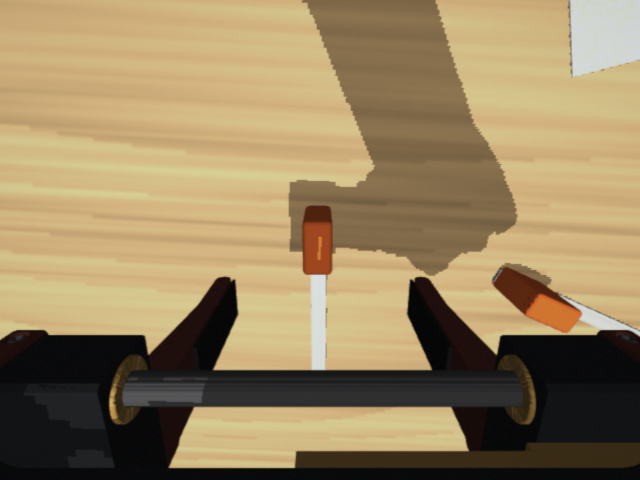

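Wrist view: the orange handle's top face spans columns 304-331 and rows about 219-274, and it lies between the open fingers. The blade runs down from it at column 318.

Run:
```python
from plant import manip
from h import *
f=manip.grab_frame("wrist");im=f["image"];H,S,V=cv2.split(cv2.cvtColor(im,cv2.COLOR_BGR2HSV))
print(V[200:282:1,312]);
m=(H<15)&(S>150)&(V>110);m[:,:290]=0;m[:,345:]=0
c=blobs(m)[0];r=cv2.minAreaRect(c);print(r);b=cv2.boxPoints(r);w=px2w(f,b,.062);print(np.round(w,4).tolist(),w.mean(0))
t=manip.grab_frame("top");print(px2w(t,[[203.3,278]],.062))
m=(S<60)&(V>150);pts=[(np.where(m[r,300:340])[0].mean()+300,r) for r in range(278,366)]
w=px2w(f,pts,.004);p=np.polyfit(w[:,0],w[:,1],1);print("blade yaw",np.degrees(np.arctan(p[0])),np.polyval(p,.456),np.polyval(p,.5))
```

```text
[120 123 129 136 137 123  81  76  79  78  78  79  78  79  79  80  80  80
  79  81  80  84 103 126 140 148 155 158 158 157 158 158 157 158 158 158
 157 158 158 158 158 158 157 158 158 157 158 158 157 156 157 157 157 157
 157 158 157 157 157 158 157 156 157 157 157 157 158 157 157 157 156 156
 156 150 155 196 220 223 223 223 223 222]
((315.5, 248.0), (52.0, 29.0), 90.0)
[[0.4366, 0.2824, 0.062], [0.4355, 0.3032, 0.062], [0.4758, 0.3058, 0.062], [0.477, 0.284, 0.062]] [0.45625168 0.29384682 0.062     ]
[[0.45517067 0.295226   0.062     ]]
blade yaw 3.1064810477476454 0.2937076491931768 0.2960955957292576
```

Emit:
play_rows(
  increments=[0,-3,15,0,0,-3,35,0,0,-3,55,0,0,-3,75,0,0,-3,95,0,0,-3,110,0,0,-3,119,0,0,-3,123,0,0,-3,123,0,0,-3,123,0],
)

```text
t: 2.27
eef_pos: [0.4564, 0.2941, 0.0282]
eef_rot: [180.0, 0.0, -176.8]
wrist_force: [0.6, 0.2, 0.2]
finger_gap: 0.998
gripper_force: 0.0
```

Emit:
play_rows(
  increments=[0,0,0,0,0,0,0,0,0,0,0,0,0,0,0,0,0,0,0,0,0,0,0,0,0,0,0,0,0,0,0,0,0,0,0,0,0,0,0,0,0,0,0,0,0,0,0,0],
  jaw=-1,
)

```text
t: 3.27
eef_pos: [0.4563, 0.2934, 0.0276]
eef_rot: [180.0, -0.0, -176.8]
wrist_force: [0.7, -0.8, -0.1]
finger_gap: 0.253
gripper_force: 30.0
```

Emit:
play_rows(
  increments=[0,0,-8,0,0,0,-20,0,0,0,-34,0,0,-8,-44,0.01,-1,-26,-45,0.02,-2,-48,-45,0.03,-2,-72,-45,0.037,-3,-96,-45,0.037,-3,-120,-45,0.037,-4,-144,-45,0.037,-5,-168,-45,0.037,-6,-190,-45,0.037,-6,-206,-45,0.037,-6,-215,-45,0.037,-6,-218,-45,0.037,-6,-218,-45,0.037,-6,-218,-45,0.037],
)

```text
t: 4.68
eef_pos: [0.4744, 0.077, 0.0729]
eef_rot: [180.0, 0.0, -178.9]
wrist_force: [-0.3, 0.3, -1.8]
finger_gap: 0.249
gripper_force: 30.0
```

Run:
```python
from plant import manip
from h import *
s=manip.read_state();print(s["t"],s["eef_pos"],s["eef_rot"],s["wrist_force"])
f=manip.grab_frame("scene");cv2.imwrite("pics/s2.png",cv2.resize(f["image"][130:400,130:490],None,fx=2.2,fy=2.2,interpolation=cv2.INTER_CUBIC))
f=manip.grab_frame("wrist");cv2.imwrite("pics/w2.png",f["image"])
f=manip.grab_frame("top");cv2.imwrite("pics/t2.png",f["image"])
```

```text
4.6833 [0.47436711 0.07695979 0.07294739] [ 1.79960688e+02  2.58810293e-02 -1.78914845e+02] [-0.34009917  0.27971801 -1.76175504]
```

View pics/s2.png

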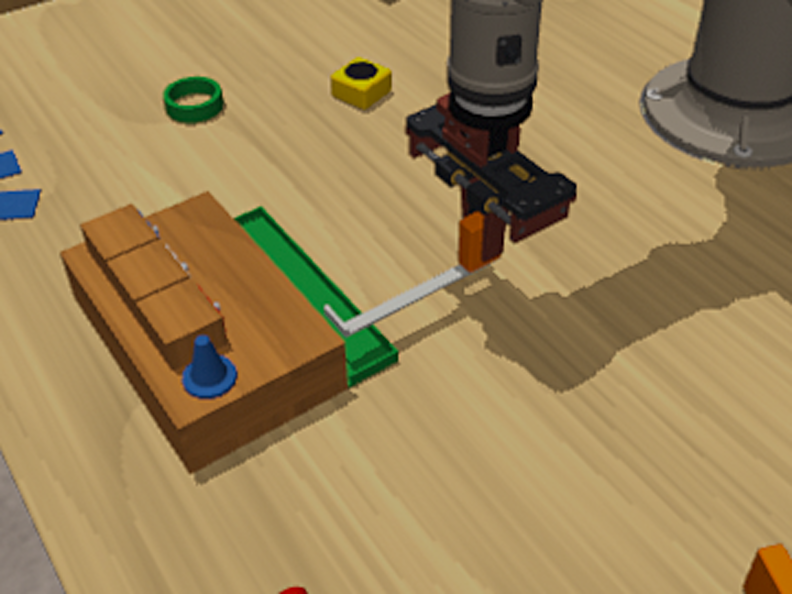

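View pics/t2.png

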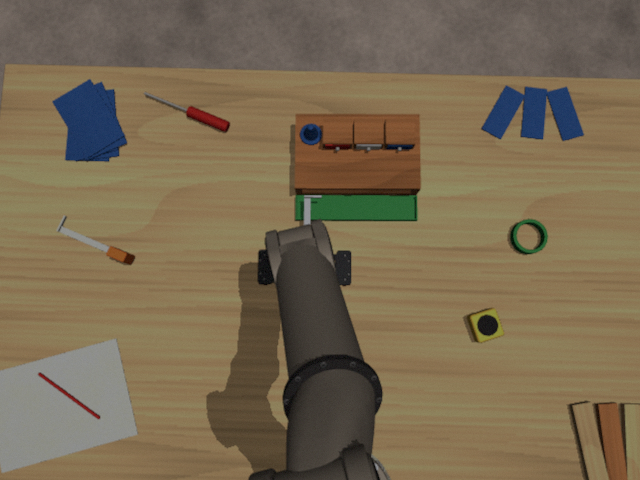

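The probe is held level. In the top view the hook lies at rows 195-198 and columns 304-321, just before the shelf front and inside its left end. I'll measure it against the shelf.

Run:
```python
from plant import manip
from h import *
t=manip.grab_frame("top");im=t["image"];H,S,V=cv2.split(cv2.cvtColor(im,cv2.COLOR_BGR2HSV))
m=(S<70)&(V>90);m[:190]=0;m[226:]=0;m[:,:300]=0;m[:,325:]=0
c=blobs(m,20)[0][:,0];print(c.min(0),c.max(0))
pts=[(np.where(m[r])[0].mean(),r) for r in range(203,222)]
w=px2w(t,pts,.049);print("blade",w.mean(0),"yaw",np.degrees(np.arctan(np.polyfit(w[:,0],w[:,1],1)[0])))
tip=c[c[:,0]>314];print("hook far",px2w(t,[[316,tip[:,1].min()-.5]],.055),"near",px2w(t,[[316,tip[:,1].max()+.5]],.055),"wing tip",px2w(t,[[c[:,0].max()+.5,196]],.055))
# height check: intersect hook corner in scene
s=manip.grab_frame("scene");im=s["image"];H,S,V=cv2.split(cv2.cvtColor(im,cv2.COLOR_BGR2HSV))
m=(S<70)&(V>110);m[:250]=0;m[300:]=0;m[:,:270]=0;m[:,350:]=0
c=blobs(m,10)[0][:,0];print(c.min(0),c.max(0),"wingtip px",c[c[:,0].argmin()])
P=np.array(s["pose"]);K=s["intrinsics"]
for z in(.05,.053,.055,.058):
    q=np.r_[px2w(t,[[320.5,195.5]],z)[0]];d=P[:3,:3].T@(q-P[:3,3]);print(z,(K@d/d[2])[:2])
# shelf left outer edge at z .066
t_=cv2.cvtColor(t["image"],cv2.COLOR_BGR2HSV);print(t_[180,288:302].tolist());print(t_[180,413:426].tolist())
print(px2w(t,[[294.5,180],[419.5,180]],.066))
print(t["image"][182:197,360].tolist())
```

```text
[303 195] [321 224]
blade [0.60476925 0.08176775 0.049     ] yaw 1.3515134868761791
hook far [[0.64250157 0.06331637 0.055     ]] near [[0.63590595 0.0631236  0.055     ]] wing tip [[0.63952233 0.05136825 0.055     ]]
[277 251] [342 281] wingtip px [277 269]
0.05 [278.47123828 271.48102193]
0.053 [278.64584459 270.35375547]
0.055 [278.76259442 269.60001314]
0.058 [278.93824006 268.46603671]
[[24, 87, 144], [22, 94, 119], [17, 106, 103], [16, 108, 99], [17, 111, 99], [19, 109, 103], [15, 126, 105], [12, 140, 118], [12, 153, 122], [13, 154, 121], [12, 151, 123], [13, 153, 120], [12, 155, 122], [13, 152, 121]]
[[13, 160, 110], [12, 159, 111], [13, 161, 109], [12, 159, 112], [12, 159, 111], [12, 157, 112], [12, 155, 112], [15, 129, 121], [20, 99, 136], [22, 92, 141], [22, 88, 142], [21, 95, 143], [22, 92, 142]]
[[ 0.67060545  0.11017379  0.066     ]
 [ 0.67775656 -0.15751593  0.066     ]]
[[49, 79, 119], [44, 75, 115], [46, 78, 119], [48, 78, 120], [49, 79, 120], [44, 74, 119], [32, 55, 85], [14, 29, 52], [22, 40, 66], [16, 38, 66], [21, 40, 62], [16, 29, 46], [7, 26, 29], [41, 80, 39], [51, 100, 41]]
```

Emit:
play_rows(
  increments=[0,-3,5,0,0,-3,14,0,0,-3,20,0,0,-3,21.5,0,0,-3,21.5,0,-3,-3,21.5,0,-8,-3,21.5,0,-14,-3,21.5,0,-20,-3,21.5,0,-26,-3,21.5,0,-32,-3,21.5,0,-38,-3,21.5,0,-44,-3,21.5,0,-49,-3,21.5,0,-53,-3,21.5,0,-55,-3,21.5,0,-55,-3,21.5,0,-55,-3,21.5,0],
)

```text
t: 6.43
eef_pos: [0.5291, 0.074, 0.0511]
eef_rot: [-180.0, -0.0, -179.0]
wrist_force: [0.4, -0.6, -2.0]
finger_gap: 0.253
gripper_force: 30.0
```

Emit:
play_rows(
  increments=[-1.2,0,0,0,-2.2,0,0,0,-2.2,0,0,0],
)

```text
t: 6.68
eef_pos: [0.5316, 0.0741, 0.0512]
eef_rot: [180.0, 0.0, -179.0]
wrist_force: [0.3, -0.3, -2.2]
finger_gap: 0.251
gripper_force: 30.0
```

Emit:
play_rows(
  increments=[-1.2,0,0,0,-2.2,0,0,0,-2.2,0,0,0],
)

```text
t: 6.93
eef_pos: [0.534, 0.0741, 0.0512]
eef_rot: [180.0, 0.0, -179.0]
wrist_force: [-0.1, 0.5, -1.9]
finger_gap: 0.252
gripper_force: 30.0
```

Emit:
play_rows(
  increments=[-1.2,0,0,0,-2.2,0,0,0,-2.2,0,0,0],
)

```text
t: 7.18
eef_pos: [0.5362, 0.0742, 0.0512]
eef_rot: [180.0, 0.0, -179.0]
wrist_force: [0.0, -0.5, -1.7]
finger_gap: 0.245
gripper_force: 30.0
```

Emit:
play_rows(
  increments=[-1.2,0,0,0,-2.2,0,0,0,-2.2,0,0,0],
)

```text
t: 7.43
eef_pos: [0.5384, 0.0742, 0.0512]
eef_rot: [180.0, 0.0, -179.0]
wrist_force: [0.2, 0.6, -2.0]
finger_gap: 0.25
gripper_force: 30.0
```

Emit:
play_rows(
  increments=[-1.2,0,0,0,-2.2,0,0,0,-2.2,0,0,0],
)

```text
t: 7.68
eef_pos: [0.5406, 0.0742, 0.0512]
eef_rot: [180.0, 0.0, -179.0]
wrist_force: [-0.0, 1.1, -1.3]
finger_gap: 0.249
gripper_force: 30.0
```

Emit:
play_rows(
  increments=[-1.2,0,0,0,-2.2,0,0,0,-2.2,0,0,0],
)

```text
t: 7.93
eef_pos: [0.5428, 0.0743, 0.0512]
eef_rot: [180.0, 0.0, -179.0]
wrist_force: [-0.3, -0.3, -2.1]
finger_gap: 0.249
gripper_force: 30.0
```

Emit:
play_rows(
  increments=[-1.2,0,0,0,-2.2,0,0,0,-2.2,0,0,0],
)

```text
t: 8.18
eef_pos: [0.545, 0.0743, 0.0512]
eef_rot: [180.0, 0.0, -179.0]
wrist_force: [-0.3, 0.1, -3.1]
finger_gap: 0.253
gripper_force: 30.0
```

Emit:
play_rows(
  increments=[-1.2,0,0,0,-2.2,0,0,0,-2.2,0,0,0],
)

```text
t: 8.43
eef_pos: [0.5472, 0.0743, 0.0512]
eef_rot: [180.0, 0.0, -179.0]
wrist_force: [0.2, 0.1, -2.0]
finger_gap: 0.246
gripper_force: 30.0
```

Emit:
play_rows(
  increments=[-1.2,0,0,0,-2.2,0,0,0,-2.2,0,0,0],
)

```text
t: 8.68
eef_pos: [0.5494, 0.0744, 0.0512]
eef_rot: [180.0, 0.0, -179.0]
wrist_force: [-0.1, 0.3, -1.0]
finger_gap: 0.25
gripper_force: 30.0
```

Emit:
play_rows(
  increments=[-1.2,0,0,0,-2.2,0,0,0,-2.2,0,0,0],
)

```text
t: 8.93
eef_pos: [0.5516, 0.0744, 0.0512]
eef_rot: [180.0, 0.0, -179.0]
wrist_force: [-0.2, -0.6, -2.2]
finger_gap: 0.247
gripper_force: 30.0
```

Emit:
play_rows(
  increments=[-1.2,0,0,0,-2.2,0,0,0,-2.2,0,0,0],
)

```text
t: 9.18
eef_pos: [0.5532, 0.0744, 0.0511]
eef_rot: [-180.0, -0.0, -179.0]
wrist_force: [-1.0, 0.0, -1.1]
finger_gap: 0.249
gripper_force: 30.0
```

Emit:
play_rows(
  increments=[-0.6,0,0,0,-0.6,0,0,0,-0.6,0,0,0],
)

```text
t: 9.43
eef_pos: [0.5536, 0.0745, 0.051]
eef_rot: [-180.0, -0.1, -179.0]
wrist_force: [-2.5, 0.6, -0.9]
finger_gap: 0.25
gripper_force: 30.0
```

Emit:
play_rows(
  increments=[1,0,0,0,2,0,0,0,2,-3,0,0,2,-6,0,0,2,-9,0,0,2,-12,0,0,2,-14,0,0,2,-14,0,0],
)

```text
t: 10.1
eef_pos: [0.5524, 0.0595, 0.0512]
eef_rot: [-180.0, 0.0, -179.0]
wrist_force: [-0.5, 0.7, -1.0]
finger_gap: 0.249
gripper_force: 30.0
```

Emit:
play_rows(
  increments=[-0.6,0,0,0,-1.2,0,0,0,-1.2,0,0,0,-1.2,0,0,0],
)

```text
t: 10.43
eef_pos: [0.5536, 0.0607, 0.0511]
eef_rot: [180.0, 0.0, -178.9]
wrist_force: [-0.6, 0.0, -1.3]
finger_gap: 0.246
gripper_force: 30.0
```

Emit:
play_rows(
  increments=[-0.8,0,0,0,-0.8,0,0,0,-0.8,0,0,0],
)

```text
t: 10.68
eef_pos: [0.5543, 0.0606, 0.0511]
eef_rot: [180.0, -0.0, -178.9]
wrist_force: [0.3, 0.7, -1.1]
finger_gap: 0.245
gripper_force: 30.0
```

Emit:
play_rows(
  increments=[-0.8,0,0,0,-0.8,0,0,0,-0.8,0,0,0],
)

```text
t: 10.93
eef_pos: [0.5548, 0.0605, 0.0511]
eef_rot: [-180.0, -0.0, -179.0]
wrist_force: [-2.2, -0.4, -1.1]
finger_gap: 0.246
gripper_force: 30.0
```

Emit:
play_rows(
  increments=[1,0,0,0,2,0,0,0,2,-3,0,-0.018,2,-6,0,-0.036,2,-8,0,-0.05,1.8,-10,0,-0.061,1.8,-10,0,-0.061,1.8,-10,0,-0.061],
)

```text
t: 11.6
eef_pos: [0.5537, 0.0501, 0.0512]
eef_rot: [180.0, 0.0, -175.5]
wrist_force: [0.3, -0.2, -2.2]
finger_gap: 0.247
gripper_force: 30.0
```

Emit:
play_rows(
  increments=[-0.6,0,0,0,-1.2,0,0,0,-1.2,0,0,0,-1.2,0,0,0],
)

```text
t: 11.93
eef_pos: [0.5548, 0.0507, 0.0512]
eef_rot: [180.0, 0.0, -175.5]
wrist_force: [-0.3, 0.8, -1.7]
finger_gap: 0.25
gripper_force: 30.0
```

Emit:
play_rows(
  increments=[-0.8,0,0,0,-0.8,0,0,0,-0.8,0,0,0],
)

```text
t: 12.18
eef_pos: [0.5553, 0.0507, 0.0511]
eef_rot: [180.0, -0.0, -175.5]
wrist_force: [-1.2, 0.6, -2.7]
finger_gap: 0.249
gripper_force: 30.0
```

Emit:
play_rows(
  increments=[0,-3,0,0,-0.1,-6,0,0,-0.1,-9,0,0,-0.1,-12,0,0,-0.2,-15,0,0,-0.2,-15,0,0],
)

```text
t: 12.68
eef_pos: [0.557, 0.0345, 0.0512]
eef_rot: [-180.0, 0.0, -175.5]
wrist_force: [-1.0, -0.5, -1.6]
finger_gap: 0.252
gripper_force: 30.0
```

Emit:
play_rows(
  increments=[-0.2,-3,0,0,-0.4,-6,0,0,-0.5,-9,0,0,-0.6,-12,0,0,-0.7,-15,0,0,-0.7,-15,0,0,-0.7,-15,0,0],
)

```text
t: 13.27
eef_pos: [0.5587, 0.0202, 0.0511]
eef_rot: [-180.0, -0.0, -175.5]
wrist_force: [0.0, -0.4, -2.9]
finger_gap: 0.248
gripper_force: 30.0
```

Emit:
play_rows(
  increments=[-0.8,0,0,0,-0.8,0,0,0,-0.8,0,0,0],
)

```text
t: 13.52
eef_pos: [0.5591, 0.0205, 0.051]
eef_rot: [-180.0, -0.1, -175.5]
wrist_force: [-3.4, -1.0, -1.4]
finger_gap: 0.243
gripper_force: 30.0
```

Emit:
play_rows(
  increments=[0.3,0,0,0,0.3,-4,0,0,0.2,-8,0,0,0.1,-12,0,0,0,-16,0,0,-0.1,-20,0,0,-0.2,-24,0,0,-0.2,-25,0,0,-0.2,-25,0,0],
)

```text
t: 14.27
eef_pos: [0.5618, -0.0048, 0.0511]
eef_rot: [-180.0, -0.0, -175.5]
wrist_force: [-1.8, 0.5, -2.1]
finger_gap: 0.245
gripper_force: 30.0
```

Emit:
play_rows(
  increments=[-0.1,-4,0,0,-0.2,-8,0,0,-0.4,-12,0,0,-0.6,-16,0,0,-0.8,-20,0,0,-0.9,-24,0,0,-0.9,-25,0,0,-0.9,-25,0,0],
)

```text
t: 14.93
eef_pos: [0.5646, -0.0297, 0.0511]
eef_rot: [-180.0, -0.0, -175.5]
wrist_force: [-3.5, 0.6, -1.8]
finger_gap: 0.25
gripper_force: 30.0
```

Emit:
play_rows(
  increments=[0.3,0,0,0,0.3,-4,0,0,0.2,-8,0,0,0.1,-12,0,0,0,-16,0,0,-0.1,-20,0,0,-0.2,-24,0,0,-0.2,-25,0,0,-0.2,-25,0,0],
)

```text
t: 15.68
eef_pos: [0.567, -0.0546, 0.0512]
eef_rot: [-180.0, 0.0, -175.5]
wrist_force: [-2.2, -0.2, -1.9]
finger_gap: 0.25
gripper_force: 30.0
```

Emit:
play_rows(
  increments=[-0.1,-4,0,0,-0.2,-8,0,0,-0.3,-12,0,0,-0.4,-16,0,0,-0.5,-20,0,0,-0.6,-24,0,0,-0.7,-28,0,0,-0.7,-28,0,0,-0.7,-28,0,0],
)

```text
t: 16.43
eef_pos: [0.5699, -0.0827, 0.0512]
eef_rot: [-180.0, 0.0, -175.6]
wrist_force: [-1.8, -0.8, -2.0]
finger_gap: 0.25
gripper_force: 30.0
```

Emit:
play_rows(
  increments=[-0.1,-4,0,0,-0.2,-8,0,0,-0.3,-12,0,0,-0.4,-16,0,0,-0.5,-20,0,0,-0.6,-24,0,0,-0.7,-28,0,0,-0.7,-29,0,0,-0.7,-29,0,0],
)

```text
t: 17.18
eef_pos: [0.5729, -0.1113, 0.0512]
eef_rot: [-180.0, 0.0, -175.5]
wrist_force: [-0.9, -0.5, -1.4]
finger_gap: 0.25
gripper_force: 30.0
```

Emit:
play_rows(
  increments=[1,0,0,0,3,0.2,0,0,6,0.4,0,0,10,0.6,0,0,14,0.9,0,0,18,1.1,0,0,22,1.4,0,0,26,1.6,0,0,30,1.9,0,0,34,2.1,0,0,38,2.4,0,0,42,2.6,0,0,46,2.9,0,0,49,3,0,0,51,3.2,0,0,53,3.3,0,0,55,3.4,0,0],
)

```text
t: 18.6
eef_pos: [0.5174, -0.1115, 0.0511]
eef_rot: [180.0, -0.0, -175.5]
wrist_force: [0.8, -0.4, -1.8]
finger_gap: 0.249
gripper_force: 30.0
```

Emit:
play_rows(
  increments=[1.5,0.1,0,0,3,0.2,0,0,4.5,0.3,0,0,6,0.4,0,0,8,0.5,0,0,10,0.6,0,0,12,0.7,0,0,14,0.9,0,0,16,1,0,0,18,1.1,0,0,20,1.2,0,0,22,1.4,0,0,24,1.5,0,0,26,1.6,0,0,28,1.7,0,0,30,1.8,0,0,32,2,0,0,34,2.1,0,0,35,2.1,0,0,35,2.1,0,0],
)

```text
t: 20.27
eef_pos: [0.4822, -0.1122, 0.0511]
eef_rot: [180.0, -0.0, -175.5]
wrist_force: [-0.7, 0.0, -2.5]
finger_gap: 0.251
gripper_force: 30.0
```

Run:
```python
from plant import manip
from h import *
s=manip.read_state();print(s["t"],s["eef_pos"],s["eef_rot"],s["wrist_force"])
f=manip.grab_frame("top");a=cv2.resize(f["image"][150:260,280:440],None,fx=2.5,fy=2.5,interpolation=cv2.INTER_CUBIC)
g=manip.grab_frame("scene");b=cv2.resize(g["image"][210:320,150:330],None,fx=2.2,fy=2.2,interpolation=cv2.INTER_CUBIC)
c=np.zeros((275,800,3),np.uint8);c[:a.shape[0],:a.shape[1]]=a;c[:b.shape[0],402:402+b.shape[1]]=b;cv2.imwrite("pics/c3.png",c)
```

```text
20.2667 [ 0.48222128 -0.11221694  0.05111251] [ 1.79997493e+02 -1.91012561e-02 -1.75468977e+02] [-0.66007993  0.03804248 -2.50458684]
```

View pics/c3.png

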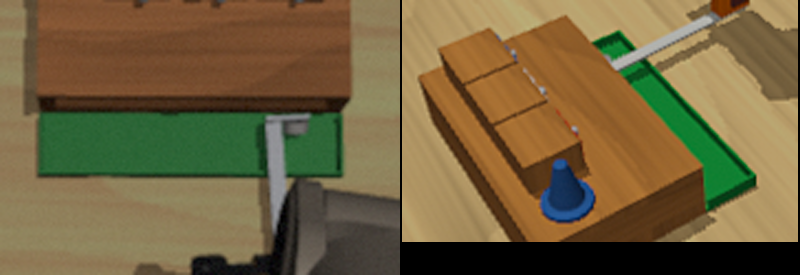

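The top crop shows the hook wing at crop (266-308,117). A grey disc at (296,128) in the tray, partly hidden by the wing, looks like the collar. I'll lift the probe clear and check.

Emit:
play_rows(
  increments=[0,0,-5,0,0,0,-15,0,0,0,-27,0,0,0,-40,0,3,0,-48,0,8,10,-50,0,12,28,-50,0,14,52,-50,0,14,76,-50,0,14,100,-50,0,13,124,-50,0.01,12,148,-50,0.02,10,172,-50,0.023,8,196,-50,0.023,6,218,-50,0.023,4,236,-50,0.023,3,248,-50,0.023,3,252,-50,0.023,3,252,-50,0.023],
)

```text
t: 21.95
eef_pos: [0.4587, 0.14, 0.101]
eef_rot: [180.0, -0.0, -176.6]
wrist_force: [-0.2, 0.0, -2.1]
finger_gap: 0.248
gripper_force: 30.0
```

Run:
```python
from plant import manip
from h import *
s=manip.read_state();print(s["t"],s["eef_pos"],s["eef_rot"],s["wrist_force"])
f=manip.grab_frame("top");a=cv2.resize(f["image"][150:240,280:440],None,fx=4,fy=4,interpolation=cv2.INTER_CUBIC);cv2.imwrite("pics/c4.png",a)
H,S,V=cv2.split(cv2.cvtColor(f["image"],cv2.COLOR_BGR2HSV));m=(S<60);m[:193]=0;m[222:]=0;m[:,:295]=0;m[:,418:]=0
for c in blobs(m,10):
    (x,y),r=cv2.minEnclosingCircle(c);print(x,y,r,px2w(f,[[x,y]],.014),cv2.boundingRect(c))
```

```text
21.95 [0.45872609 0.1399897  0.10103435] [ 1.79986448e+02 -3.22907330e-02 -1.76640737e+02] [-0.15625379  0.02942064 -2.07639175]
397.7272644042969 205.18182373046875 5.335937023162842 [[ 0.63214213 -0.11793308  0.014     ]] (393, 200, 11, 11)
```

View pics/c4.png

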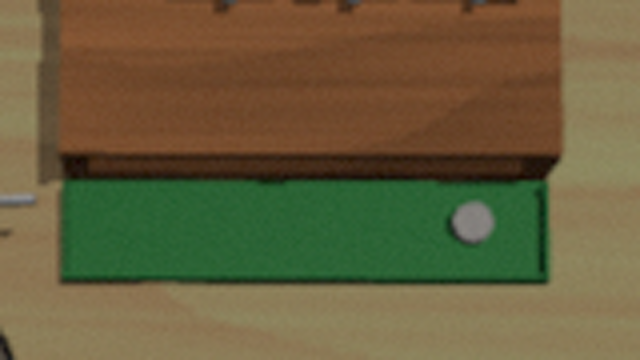

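The collar lies flat in the tray at top pixel (398,205), crop (472,222). Next I'll lay the probe down where it was.

Emit:
play_rows(
  increments=[0,8,0,0,-1,28,0,0,-2,52,0,0,-3,78,0,0,-4,104,0,0,-5,128,0,0,-6,145,0,0,-6,152,5,0,-6,153,15,0,-6,153,28,0,-6,153,41,0,-6,153,53,0,-6,153,62,0,-6,153,68,0,-6,153,71,0,-6,153,72,0,-6,153,72.5,0,-6,153,73,0,-6,153,73,0],
)

```text
t: 23.58
eef_pos: [0.4574, 0.2921, 0.0286]
eef_rot: [180.0, 0.0, -176.8]
wrist_force: [-0.7, -0.6, -2.5]
finger_gap: 0.252
gripper_force: 30.0
```

Weight is still on the wrist, so I'll lower another 1 mm in small steps.

Emit:
play_rows(
  increments=[0,0,0.4,0,0,0,0.8,0,0,0,0.8,0,0,0,0.8,0],
)

```text
t: 23.92
eef_pos: [0.4573, 0.2921, 0.0276]
eef_rot: [180.0, 0.0, -176.8]
wrist_force: [-0.4, 1.0, 0.2]
finger_gap: 0.247
gripper_force: 30.0
```

Emit:
play_rows(
  increments=[0,0,0,0,0,0,0,0,0,0,0,0,0,0,0,0,0,0,0,0,0,0,0,0,0,0,0,0,0,0,0,0,0,0,0,0,0,0,0,0],
  jaw=1,
)

```text
t: 24.75
eef_pos: [0.457, 0.2919, 0.0274]
eef_rot: [180.0, -0.0, -176.8]
wrist_force: [0.2, 0.2, -0.0]
finger_gap: 0.966
gripper_force: 0.0
```

Emit:
play_rows(
  increments=[0,0,-5,0,0,0,-15,0,0,0,-30,0,0,0,-50,0,0,0,-70,0,0,0,-95,0,0,0,-120,0,15,0,-140,0,25,0,-150,0,25,0,-150,0,25,0,-150,0],
)

```text
t: 25.67
eef_pos: [0.4323, 0.2908, 0.1784]
eef_rot: [179.9, 0.1, -176.7]
wrist_force: [0.1, 0.1, 0.3]
finger_gap: 1.004
gripper_force: 0.0
```

Run:
```python
from plant import manip
from h import *
f=manip.grab_frame("scene");cv2.imwrite("pics/s5.png",f["image"]);s=manip.read_state();print(s["t"],s["eef_pos"],s["wrist_force"])
```

```text
25.7167 [0.43234324 0.29036314 0.17752542] [ 0.2425904  -0.69329892 -0.24287689]
```

View pics/s5.png

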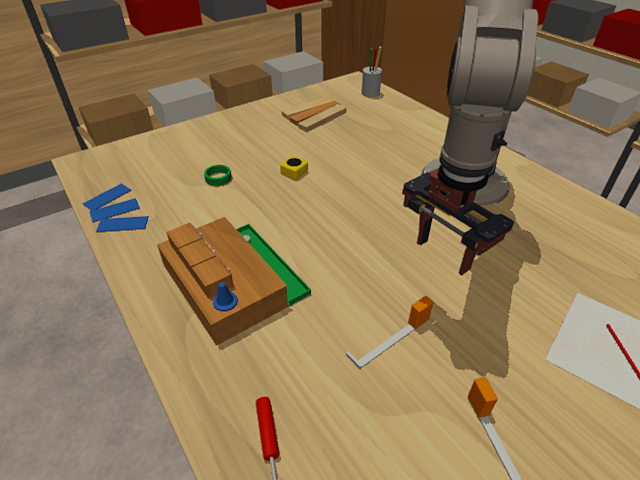

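The probe lies flat with its handle at (422,313), the collar is in the tray at (247,238), and everything else is where it was. The gripper is clear, so I'm handing in.

```bash
python3 -c "
from plant import manip
print(manip.close_job())"
```

```text
the job is handed in; nothing more can be done
None
```

The collar is in the green tray, and the probe lies flat and released on the bench, clear of shelf and tray; the job was handed in at about 26 s, with the highest force I read on the board about 3.5 N.

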